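# Set the indexing ring to the long mark and prick the disc

## Robot

A 6-joint arm with a two-finger parallel gripper is mounted at the origin on the work surface. World frame = base frame: x ahead of the robot, y to its left, z up, the work surface at z = 0. Lengths are in m, angles in rad, forces in N, time in s.
With the tool pointing down it reaches from about 0.325 to 0.85 m from the base axis. Payload 4.4 kg.
Tool frame: the origin (TCP) lies midway between the tips of the shut fingers; the grasp point (between the pads) lies 19 mm behind it (pinch_z is the distance from the TCP to the grasp point, in m); x points along the fingers, z is the direction in which the jaws open and shut, and the axes are right-handed (so a half turn about x gives the same grasp; the last joint's range is limited). The gripper opens to 94 mm and grips with 3 to 60 N. Pads are 16 mm wide; open, the fingers measure 119 mm over their backs; the gripper's body (75 mm by 177 mm) begins 78 mm behind the grasp point.
Start: joints at [-1.333, 0.207, 1.542, -0, 1.393, -0.15], TCP at [0.217, -0.532, 0.205] pointing down, gripper open.
Joint ranges: [-2.73, 2.73], [-0.86, 2.22], [0.23, 2.46], [-1.11, 4.25], [0.08, 2.63], [-2.82, 2.82]. Speed limits (rad/s): [2.79, 2.79, 3.14, 3.14, 3.14, 3.14].

## Interface

Orientations are given as a unit quaternion [w, x, y, z].
In Python, from station import movep, servo_line, goto_joints, gripper_open, close_gripper, hold, inverse_kinematics, read_state, read_camera, Unreachable, hand_in, pinch_z gives the robot as it stands. Calls block until the motion is done:
- movep(position, orientation): joint-space move of the TCP to a pose.
- servo_line(position, orientation=None, rate=0.15, guard=None): straight line of the TCP; orientation=None keeps the orientation; rate is the mean speed in m/s. With guard (N) it stops when the force on the tool has changed by that much, and returns True; else False.
- goto_joints(angles): joint-space move.
- gripper_open() and close_gripper(grasp_force=None): open the fingers fully, or close them until they stop; grasp_force is the grip in N (None keeps the last).
- hold(seconds).
- inverse_kinematics(position, orientation): joint angles nearest the present ones, or None.
- read_state(): the state.
- read_camera(name): name is "scene" or "side" or "wrist"; returns a dict with "pixels" (400x640x3 uint8, red, green, blue), "range_z" (400x640 float32, m along the optical axis (not along the pixel's ray), 0 where there is no reading), "camera_matrix" (3x3 intrinsics, pixels), "T" (4x4, takes a point from camera to world coordinates); the wrist camera has in their place "hand_eye" (4x4, takes a point from camera to tool coordinates, whose origin is the TCP and whose axes are the tool frame's). Camera axes: x right, y down, z forward; pixel columns grow to the right and rows downward; lengths in m; the calibration is good to about 2 mm. A picture is of the moment at which its call begins: read the wrist's pose just before it.
A pose or a line that the arm cannot do raises Unreachable and nothing moves.
- hand_in(): hands the job in, once; it reports no verdict.
The state is a dict: "time": time; "joints": joint angles; "joint_vel": joint speeds; "joint_efforts": joint torques, N m; "tcp_pos": TCP position; "orientation": TCP orientation; "wrist_force": force on the tool from outside, world axes, zero at the start; "moment": the same for the moment, N m; "opening": opening from 0.0 (shut) to 1.0 (fully open).
Only numpy, scipy, OpenCV 4.12 (cv2) and the standard library are available. Lean on these libraries where they do the work, as an engineer would, in place of code of your own. Each camera call takes 0.05 s, during which the arm holds its last target. There are 200 camera calls.

## Task

Push the upright handle of the marking-out fixture around its arc until the lever's pointed nose stands on the long mark of the scale, and leave it there. Only then press the spring punch's black cap fully down to prick the copper disc, let it spring back up and come clear. Use fingertips or the outside of the fingers only: do not lift the ring off its seat, and leave the hammer, dividers, bundle of blanks and copper leaf where they lie.

Things in the scene. Friction and masses are not known exactly. Their poses are not given: they have to be found in the camera images.
- fixture: Marking-out fixture bolted to the bench: grey round base, 310 mm across and 14 mm thick, carrying a steel ring, a scale and a punch bracket. Origin: centre of the base's underside, which lies on the ring's upright axis. Its -x axis points roughly to the robot. On its +x side stands a grey column (34 x 50 mm, x from 101 to 135 mm) with an arm that reaches back over the ring, 84 to 104 mm above the bench, with the spring punch at its end (a 32 mm bush, top at 110 mm).
- ring_axis (a point): Point on the ring's upright axis, 36 mm above the bench, at the upper face of the copper disc (104 mm across) that is fixed on the steel ring (144 mm across, top 34 mm above the bench).
- ring (a joint): Turn of the ring about its upright axis, rad; at 0 the lever points along the fixture's -x axis, positive is counter-clockwise seen from above. Stops at -1.2 and 1.2. At the start it is 0.5 to 1.0 and the long mark lies at a smaller value. Stiff by friction (about 0.25 N m, some 3 N at the handle) and it stays where it is left; it does not spring back.
- ring_lift (a joint): How far the ring has been lifted off its seat, m; 0 when seated. The ring (about 1.7 kg) only rests there by its weight; it must stay seated.
- handle_top (a point): Top centre of the lever's black upright handle: a round post 16 mm across, standing from 32 to 80 mm above the bench (this point at 80 mm), 88 mm from the ring's axis. It stands on the flat dark steel lever arm (22 mm wide, top 32 mm above the bench), which runs radially out from the ring.
- pointer_tip (a point): Tip of the pointed nose at the outer end of the lever, 114 mm from the ring's axis, 28 mm above the bench, in line with the axis and the handle.
- long_mark (a point): Point on the centre line of the scale's long mark, near its inner end, 114 mm from the ring's axis and 20 mm above the bench: the pointer tip belongs straight above it. The scale is a fixed bare aluminium dial plate, 300 mm across, under the ring, top 20 mm above the bench, with 7 dark radial marks 15 degrees apart, starting 112 mm from the axis: the middle one is long (36 mm by 5 mm), three on either side are short (14 mm by 3 mm).
- plunger_top (a point): Top centre of the spring punch's black mushroom cap, 34 mm across, 152 mm above the bench when up, 40 mm from the ring's axis on the fixture's +x side. It is pressed straight down.
- plunger (a joint): How far the punch is pressed down, m: 0 up, 0.010 at the stop, where it pricks the disc. Spring: about 3 N to start, 8 N at the stop; it returns by itself.
- hammer: Loose hammer 240 mm long lying on the bench beside the fixture. Not to be disturbed. Origin: under the middle of it.
- blanks: Loose bundle of four round sheet blanks, 64 mm across, 16 mm high. Not to be disturbed. Origin: centre of underside.
- dividers: Loose pair of steel dividers (two legs 140 mm long, slightly spread, 10 mm high) lying flat. Not to be disturbed. Origin: middle, on the bench.
- leaf: Loose leaf-shaped copper sheet cut-out, about 85 x 34 mm, 4 mm thick. Not to be disturbed. Origin: middle of its underside.

How it is judged:
On the way, in this order (a step that is already met when the one before it is completed fails the run):
1. the pointer stands at rest on the long mark, the punch still up (horizontal distance between pointer_tip and long_mark below 0.006 m and velocity of joint ring between -0.03 and 0.03 rad/s and value of joint plunger below 0.002 m and contact force between the fingers and ring below 0.5 N), for 0.3 s.
2. the punch is pressed fully down with the pointer on the mark (horizontal distance between pointer_tip and long_mark below 0.006 m and value of joint plunger above 0.0085 m), for 0.05 s.
At the end, for the whole second after the job is handed in: The pointer tip is within 6 mm (3 degrees) of the long mark seen from above, the ring at rest and seated (within 3 mm), the punch back up (within 2 mm), and the four loose things within 15 mm of where they lay (horizontal distance between pointer_tip and long_mark below 0.006 m and value of joint plunger below 0.002 m and value of joint ring_lift below 0.003 m and velocity of joint ring between -0.03 and 0.03 rad/s and distance of each of hammer, blanks, dividers, leaf from where it was at the start of the episode below 0.015 m); the robot touches nothing.
It fails at once if the punch is pressed (more than 4 mm) while the pointer is off the long mark (horizontal distance between pointer_tip and long_mark above 0.007 m and value of joint plunger above 0.004 m).
It fails at once if the ring is lifted more than 5 mm off its seat (value of joint ring_lift above 0.005 m).
It fails at once if the hammer, bundle of blanks, dividers or copper leaf is shoved or lifted more than 15 mm (distance of any of hammer, blanks, dividers, leaf from where it was at the start of the episode above 0.015 m).
It also fails if it takes over 48 s, if anything falls off the work surface, if the arm or the gripper's body presses on something with over 40 N, if the wrist force passes 120 N, or if a joint passes its speed limit or range.

## Working session

There is one attempt and no reset: what is moved stays moved. The work goes in short steps, each a Python script; the robot and the scene stay as the last script left them, time stands still between calls to the robot, and variables do not carry over. Pictures are saved under pics/ and viewed, about 8 in all and at most 12, crops included, and the job is handed in when it is done.

```bash
ls; mkdir -p pics; python3 - <<'E'
from station import *
import cv2,numpy as np
s=read_state();print(s)
for n in ("scene","side"):
    c=read_camera(n);cv2.imwrite(f"pics/{n}0.png",c["pixels"][:,:,::-1]);np.savez(f"{n}0.npz",**c)
    print(n,c["camera_matrix"],c["T"])
E
```

```text
pics
{'time': 0.0, 'joints': array([-1.33347803e+00,  2.07406620e-01,  1.54294918e+00,  1.77297903e-06,
        1.39353300e+00, -1.50532426e-01]), 'joint_vel': array([-1.02441155e-03, -2.48172542e-05, -4.37668750e-04, -6.50932102e-05,
        5.54448904e-04, -8.29703187e-04]), 'joint_efforts': array([ 7.21117831e-04, -3.70874333e+01, -2.81413668e+01,  6.99718692e-02,
        3.62751028e-02, -1.74351867e-04]), 'tcp_pos': array([ 0.21724244, -0.5314955 ,  0.20430071]), 'orientation': array([ 0.58638531,  0.39482047,  0.58758127, -0.39372238]), 'wrist_force': array([-0.67717886,  0.59789776,  0.30637285]), 'moment': array([ 0.0425565 , -0.01073644,  0.0403125 ]), 'opening': 0.9996356909532282}
scene [[432.73314911   0.         324.18857714]
 [  0.         432.73314911 208.48324335]
 [  0.           0.           1.        ]] [[ 0.8832936   0.40170967 -0.24170594  0.85091863]
 [ 0.46870642 -0.74530838  0.47416211 -0.48397726]
 [ 0.01033004 -0.53211349 -0.84661002  1.03547024]
 [ 0.          0.          0.          1.        ]]
side [[383.88728823   0.         324.94356449]
 [  0.         383.88728823 203.74109468]
 [  0.           0.           1.        ]] [[-0.99663257 -0.06492627  0.05008087  0.51369856]
 [-0.08038583  0.65315798 -0.75294274  0.76038892]
 [ 0.01617504 -0.75443306 -0.65617767  0.7490465 ]
 [ 0.          0.          0.          1.        ]]
```

View pics/scene0.png

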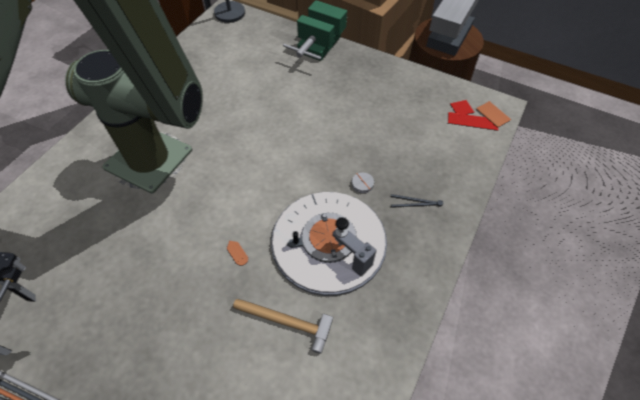

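View pics/side0.png

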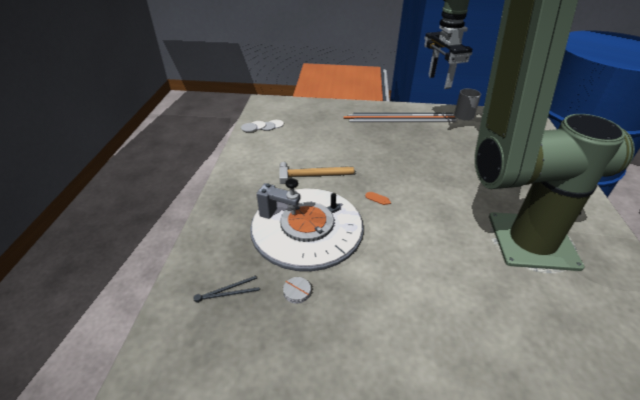

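Scene view: dial centre is about (328,243), the handle (295,238), the cap (342,224), the column (363,260) and the long mark about (314,199). Side view: dial about (308,226), handle (333,201), cap (292,184), long mark about (341,249). Next I'll measure the dial circle, the marks, the cap and the handle in both views.

```bash
cat > h.py <<'E'
import numpy as np,cv2
def ray(c,T,u,v):
    K=c["camera_matrix"];d=T[:3,:3]@np.linalg.solve(K,np.array([u,v,1.]));return T[:3,3],d/np.linalg.norm(d)
def plane(c,T,u,v,z):
    o,d=ray(c,T,u,v);return o+d*(z-o[2])/d[2]
def tri(rays):
    A=np.zeros((3,3));b=np.zeros(3)
    for o,d in rays:
        P=np.eye(3)-np.outer(d,d);A+=P;b+=P@o
    p=np.linalg.solve(A,b);return p,[np.linalg.norm((np.eye(3)-np.outer(d,d))@(p-o))for o,d in rays]
def cloud(c,T):
    z=c["range_z"];v,u=np.mgrid[:z.shape[0],:z.shape[1]];K=c["camera_matrix"]
    P=np.stack([(u-K[0,2])/K[0,0]*z,(v-K[1,2])/K[1,1]*z,z],-1)@T[:3,:3].T+T[:3,3];P[z==0]=np.nan;return P
def rectify(c,T,ctr,z,half=.17,n=400):
    # top view of plane z: +x world up, +y world left
    w=np.array([[half,half],[half,-half],[-half,-half],[-half,half]])+ctr[:2]
    pc=(np.c_[w,np.full(4,z)]-T[:3,3])@T[:3,:3];p=pc@c["camera_matrix"].T;p=(p[:,:2]/p[:,2:]).astype(np.float32)
    H=cv2.getPerspectiveTransform(p,np.float32([[0,0],[n,0],[n,n],[0,n]]));return cv2.warpPerspective(c["pixels"],H,(n,n),flags=cv2.INTER_CUBIC)
def circ(xy):
    A=np.c_[2*xy,np.ones(len(xy))];s=np.linalg.lstsq(A,(xy**2).sum(1),rcond=None)[0];return s[:2],np.sqrt(s[2]+s[:2]@s[:2])
E
python3 - <<'E'
from h import *
out=[];rays={"cap":[],"handle":[]}
seeds={"scene":dict(dial=(328,243),cap=(342,224),handle=(295,236)),"side":dict(dial=(308,226),cap=(292,184),handle=(333,196))}
for n in ("scene","side"):
    c=dict(np.load(n+"0.npz"));T=c["T"];P=cloud(c,T);px=c["pixels"].astype(int)
    m=((px.min(2)>175)).astype(np.uint8)
    nl,L,st,ce=cv2.connectedComponentsWithStats(m)
    d0=[abs(ce[i]-np.array(seeds[n]["dial"])).sum() if st[i,4]>300 else 1e9 for i in range(nl)];k=int(np.argmin(d0[1:]))+1
    cn=max(cv2.findContours((L==k).astype(np.uint8),0,cv2.CHAIN_APPROX_NONE)[0],key=len)
    hull=cv2.convexHull(cn)[:,0]; xy=np.array([plane(c,T,u,v,.02)[:2] for u,v in hull])
    ce,r=circ(xy)
    for _ in range(5):
        e=abs(np.linalg.norm(xy-ce,axis=1)-r);g=e<max(.003,np.median(e)*2);ce,r=circ(xy[g])
    zz=P[L==k];print(n,"dial",ce,r,g.sum(),len(xy),"z med",np.nanmedian(zz[:,2]))
    for w in("cap","handle"):
        u,v=seeds[n][w];q=P[v-3:v+4,u-3:u+4].reshape(-1,3);print(w,P[v,u],np.nanmax(q[:,2]),px[v,u])
        b=(px.max(2)<50).astype(np.uint8);b=b[v-14:v+15,u-14:u+15];print(b[::1].tolist() and "\n".join("".join(".#"[x] for x in r_) for r_ in b))
    out.append(rectify(c,T,ce,.02))
cv2.imwrite("pics/rect.png",np.hstack(out)[:,:,::-1])
E
```

```text
scene dial [0.61455673 0.00918124] 0.1476629373556398 48 48 z med 0.020056479562466922
cap [ 0.65581317 -0.00707851  0.15135199] 0.1549521079945958 [29 30 32]
.............................
.............................
.............................
.............................
.............................
.............................
.............................
.............................
............###..............
...........######............
..........#########..........
.........##########..........
.........##########..........
........############.........
........############.........
.........##########..........
.........##########..........
..........########...........
..........#######............
...........####..............
.............#...............
.............................
.............................
.............................
.............................
.............................
.............................
.............................
........#....................
handle [ 0.55154007 -0.05494981  0.07879426] 0.08296656398987945 [13 12
[... 2146 characters left out ...]
..........
.............................
.............................
.............................
.............................
.............................
.............................
.............###.............
.............####............
.............####............
.............####............
.............####............
.............####............
.............###.............
.............###.............
.............###.............
............#####............
............#####............
............######...........
............######...........
............#####............
.............###.............
.................###.........
...............###...........
```

View pics/rect.png

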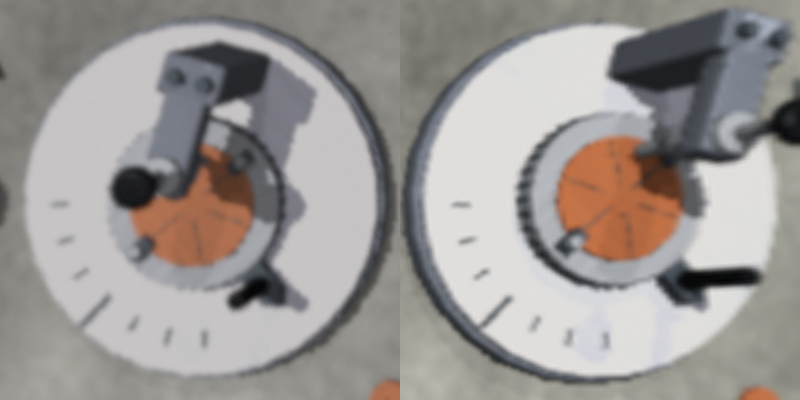

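Both rectified panels (x up, y left, 0.85 mm/px) show the long mark near (95,312), about -0.75 rad from world -x. The lever is at about +0.65 rad, and the column is at the top. The handle therefore has to travel about 1.4 rad clockwise along the side facing the robot. Next I'll take two wrist views from above.

```bash
cat >> h.py <<'E'
from scipy.spatial.transform import Rotation as Ro
def Q(a,flip=False):
    # tool down; jaw axis (tool z) horizontal at world angle a
    z=np.array([np.cos(a),np.sin(a),0]);x=np.array([0,0,-1.]);y=np.cross(z,x)
    q=Ro.from_matrix(np.c_[x,y,z]).as_quat();return np.r_[q[3],q[:3]]
def Tw(s,c):
    q=s["orientation"];T=np.eye(4);T[:3,:3]=Ro.from_quat(np.r_[q[1:],q[0]]).as_matrix();T[:3,3]=s["tcp_pos"];return T@c["hand_eye"]
E
python3 - <<'E'
from station import *
from h import *
s=read_state();R=Ro.from_quat(np.r_[s["orientation"][1:],s["orientation"][0]]).as_matrix();print(R)
for a in np.arange(-3.0,3.1,.5):
    print(round(a,2),[None if j is None else np.round(j,2) for j in [inverse_kinematics([.54,0,.05],Q(a))]])
c=read_camera("wrist");print(c["hand_eye"],c["camera_matrix"])
E
```

```text
[[-4.92447077e-04  9.25753428e-01  3.78127422e-01]
 [ 2.03016822e-03  3.78127614e-01 -9.25751255e-01]
 [-9.99997818e-01  3.11778776e-04 -2.06564303e-03]]
-3.0 [None]
-2.5 [array([-0.16,  0.31,  1.76, -0.  ,  1.07,  2.34])]
-2.0 [array([-0.16,  0.31,  1.76, -0.  ,  1.07,  1.84])]
-1.5 [array([-0.16,  0.31,  1.76, -0.  ,  1.07,  1.34])]
-1.0 [array([-0.16,  0.31,  1.76, -0.  ,  1.07,  0.84])]
-0.5 [array([-0.16,  0.31,  1.76, -0.  ,  1.07,  0.34])]
0.0 [array([-0.16,  0.31,  1.76, -0.  ,  1.07, -0.16])]
0.5 [array([-0.16,  0.31,  1.76, -0.  ,  1.07, -0.66])]
1.0 [array([-0.16,  0.31,  1.76, -0.  ,  1.07, -1.16])]
1.5 [array([-0.16,  0.31,  1.76, -0.  ,  1.07, -1.66])]
2.0 [array([-0.16,  0.31,  1.76, -0.  ,  1.07, -2.16])]
2.5 [array([-0.16,  0.31,  1.76, -0.  ,  1.07, -2.66])]
3.0 [None]
[[ 7.74189371e-05 -2.60512090e-01  9.65470582e-01 -1.80052285e-01]
 [-1.06136291e-03 -9.65470063e-01 -2.60511864e-01  7.57211722e-02]
 [ 9.99999434e-01 -1.00454611e-03 -3.51243534e-04  9.61688033e-04]
 [ 0.00000000e+00  0.00000000e+00  0.00000000e+00  1.00000000e+00]] [[332.88278269   0.         311.83244102]
 [  0.         332.88278269 206.38953388]
 [  0.           0.           1.        ]]
```

```bash
python3 - <<'E'
from station import *
from h import *
close_gripper(10)
for i,y in enumerate((-.06,.08)):
    movep([.49,y,.27],Q(np.pi/2)); hold(.3)
    s=read_state();c=read_camera("wrist");T=Tw(s,c)
    np.savez(f"w{i}.npz",pixels=c["pixels"],range_z=c["range_z"],camera_matrix=c["camera_matrix"],T=T)
    cv2.imwrite(f"pics/w{i}.png",c["pixels"][:,:,::-1]);print(s["time"],s["tcp_pos"])
a,b=[cv2.imread(f"pics/w{i}.png") for i in (0,1)]
cv2.imwrite("pics/w01.png",cv2.resize(np.vstack([a,b]),(480,600),interpolation=cv2.INTER_AREA))
E
```

```text
3.85 [ 0.48996786 -0.06043925  0.26990956]
4.8167 [0.49022245 0.0787065  0.26998597]
```

View pics/w01.png

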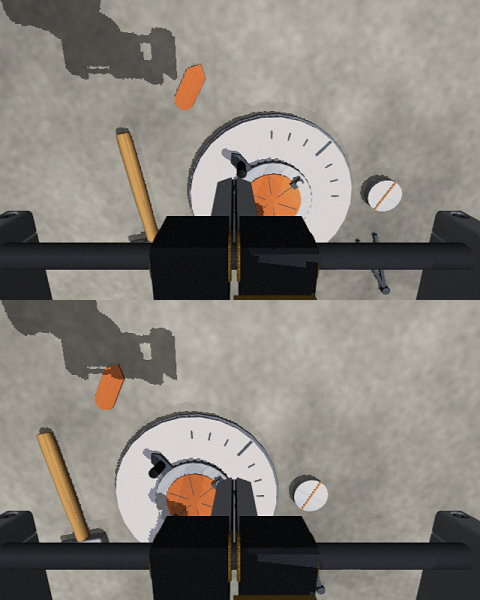

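The wrist image's down direction is +x, so the hand hides the punch. The marks and lever are clear: in view 1 (800x600 crop scale) the handle is at (240,165) and the long mark at (323,149). I'll move further forward for two views that also show the cap.

```bash
python3 - <<'E'
from station import *
from h import *
for i,y in ((2,-.10),(3,.11)):
    movep([.70,y,.27],Q(np.pi/2)); hold(.3)
    s=read_state();c=read_camera("wrist");T=Tw(s,c)
    np.savez(f"w{i}.npz",pixels=c["pixels"],range_z=c["range_z"],camera_matrix=c["camera_matrix"],T=T)
    cv2.imwrite(f"pics/w{i}.png",c["pixels"][:,:,::-1]);print(s["time"],s["tcp_pos"])
a,b=[cv2.imread(f"pics/w{i}.png")[:300,100:540] for i in (2,3)]
cv2.imwrite("pics/w23.png",np.vstack([a,b]))
# marks from views 0..3
for i in range(4):
    c=dict(np.load(f"w{i}.npz"));T=c["T"];P=cloud(c,T);px=c["pixels"].astype(int)
    m=((px.min(2)>150)&(abs(P[...,2]-.02)<.012)&(np.hypot(P[...,0]-.614,P[...,1]-.008)<.17)).astype(np.uint8)
    cn=max(cv2.findContours(cv2.morphologyEx(m,cv2.MORPH_CLOSE,np.ones((5,5))),0,cv2.CHAIN_APPROX_NONE)[0],key=len)
    xy=np.array([plane(c,T,u,v,.02)[:2] for u,v in cv2.convexHull(cn)[:,0]]);n0=len(xy)
    xy=xy[abs(np.hypot(*(xy-[.614,.008]).T)-.15)<.008];ce,r=circ(xy)
    for _ in range(5):
        e=abs(np.linalg.norm(xy-ce,axis=1)-r);ce,r=circ(xy[e<max(.0012,2*np.median(e))])
    print(i,"dial",ce.round(4),r.round(4),len(xy),n0,"z",np.nanmedian(P[m>0][:,2]).round(4))
    v,u=np.mgrid[:400,:640];K=c["camera_matrix"];d=np.stack([(u-K[0,2])/K[0,0],(v-K[1,2])/K[1,1],np.ones(u.shape)],-1)@T[:3,:3].T
    W=T[:3,3]+d*((.02-T[2,3])/d[...,2])[...,None];rr=np.hypot(W[...,0]-ce[0],W[...,1]-ce[1])
    dark=((px.max(2)<140)&(rr>.108)&(rr<.1475)&(abs(P[...,2]-.02)<.012)).astype(np.uint8)
    nl,L,st,_=cv2.connectedComponentsWithStats(dark)
    for k in range(1,nl):
        if st[k,4]<8: continue
        w=W[L==k][:,:2]-ce;g=w.mean(0);print("   n",st[k,4],"ang-from(-x) %.4f"%np.arctan2(-g[1],-g[0]),"r %.3f-%.3f"%(np.hypot(*w.T).min(),np.hypot(*w.T).max()))
E
```

```text
6.2417 [ 0.69981892 -0.0990004   0.27084441]
7.4417 [0.70027026 0.10829151 0.2699628 ]
0 dial [0.6127 0.0071] 0.1495 39 40 z 0.0208
   n 22 ang-from(-x) 0.0288 r 0.113-0.126
   n 22 ang-from(-x) -0.2352 r 0.113-0.125
   n 19 ang-from(-x) -0.4992 r 0.112-0.125
   n 87 ang-from(-x) -0.7615 r 0.113-0.147
   n 68 ang-from(-x) 0.7169 r 0.108-0.128
   n 12 ang-from(-x) 0.8107 r 0.109-0.117
   n 18 ang-from(-x) -1.0239 r 0.113-0.126
   n 17 ang-from(-x) -1.2870 r 0.113-0.125
   n 15 ang-from(-x) -1.5453 r 0.114-0.125
   n 15 ang-from(-x) 2.4795 r 0.108-0.118
1 dial [0.6133 0.0069] 0.1498 44 45 z 0.0208
   n 22 ang-from(-x) 0.0263 r 0.113-0.126
   n 18 ang-from(-x) -0.2342 r 0.113-0.126
   n 18 ang-from(-x) -0.4967 r 0.113-0.126
   n 81 ang-from(-x) -0.7558 r 0.113-0.147
   n 62 ang-from(-x) 0.6963 r 0.108-0.129
   n 19 ang-from(-x) 0.8043 r 0.112-0.128
   n 18 ang-from(-x) -1.0185 r 0.113-0.126
   n 17 ang-from(-x) -1.2812 r 0.113-0.125
   n 17 ang-from(-x) -1.5396 r 0.113-0.125
   n 14 ang-from(-x) -2.4756 r 0.109-0.118
2 dial [0.6128 0.0072] 0.1498 44 44 z 0.0209
   n 10 ang-from(-x) 0.0256 r 0.113-0.117
   n 23 ang-from(-x) -0.2366 r 0.112-0.121
   n 29 ang-from(-x) -0.4986 r 0.112-0.126
   n 125 ang-from(-x) -0.7601 r 0.113-0.147
   n 11 ang-from(-x) 0.6666 r 0.111-0.116
   n 27 ang-from(-x) -1.0209 r 0.113-0.127
   n 23 ang-from(-x) -1.2829 r 0.114-0.126
   n 28 ang-from(-x) -1.5451 r 0.112-0.126
   n 46 ang-from(-x) 2.6542 r 0.108-0.135
3 dial [0.6125 0.0071] 0.15 40 40 z 0.0208
   n 9 ang-from(-x) 0.0272 r 0.113-0.117
   n 14 ang-from(-x) -0.2350 r 0.113-0.120
   n 28 ang-from(-x) -0.4965 r 0.113-0.126
   n 131 ang-from(-x) -0.7580 r 0.113-0.147
   n 27 ang-from(-x) -1.0207 r 0.112-0.126
   n 25 ang-from(-x) -1.2828 r 0.113-0.125
   n 22 ang-from(-x) -1.5447 r 0.113-0.125
   n 33 ang-from(-x) 3.0582 r 0.108-0.137
```

View pics/w23.png

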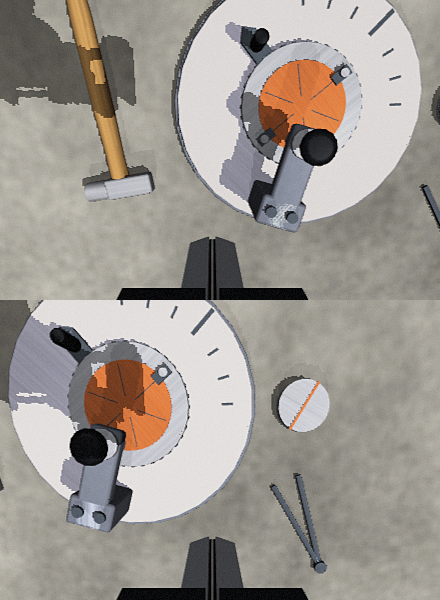

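Views 2 and 3 agree: axis (0.6128, 0.0071), long mark at -0.759 rad from world -x, marks 15° apart. In full-frame pixels the cap is at about (418,147) in w2 and (188,147) in w3, and the handle top at about (362,37) and (158,36). Next I'll triangulate both, using depth to pick out the blobs.

```bash
python3 - <<'E'
from h import *
ce=np.array([.6128,.0071])
R={"cap":[],"handle":[]}
for i in (2,3):
    c=dict(np.load(f"w{i}.npz"));T=c["T"];P=cloud(c,T)
    for n,(u,v),lo,hi in (("cap",[(418,147),(188,147)][i-2],.143,.16),("handle",[(362,37),(158,36)][i-2],.0765,.084)):
        vv,uu=np.mgrid[:400,:640];m=(np.hypot(uu-u,vv-v)<28)&(P[...,2]>lo)&(P[...,2]<hi)
        m=m.astype(np.uint8);nl,L,st,cc=cv2.connectedComponentsWithStats(m);k=1+np.argmax(st[1:,4]);q=P[L==k]
        (cx,cy),rad=cv2.minEnclosingCircle(np.argwhere(L==k)[:,::-1].astype(np.float32))
        print(i,n,st[k],cc[k],(cx,cy,rad),"depth xyz",q.mean(0).round(4),"zmax %.4f p90 %.4f"%(q[:,2].max(),np.percentile(q[:,2],90)),"ext",np.ptp(q[:,:2],axis=0).round(4))
        R[n].append(ray(c,T,cx,cy))
for n in R:
    p,e=tri(R[n]);d=p[:2]-ce
    print(n,p.round(4),np.round(e,4),"r %.4f"%np.hypot(*d),"ang from -x %.4f"%np.arctan2(-d[1],-d[0]),"ang from +x %.4f"%np.arctan2(d[1],d[0]))
E
```

```text
2 cap [ 399  129   39   37 1112] [417.94064748 146.97392086] (418.0, 147.0, 19.799089431762695) depth xyz [ 0.6508 -0.0057  0.1516] zmax 0.1548 p90 0.1534 ext [0.0322 0.0336]
2 handle [354  28  15  17 206] [361.01456311  36.19902913] (360.5, 36.0, 8.381627082824707) depth xyz [ 0.5461 -0.0502  0.0802] zmax 0.0826 p90 0.0815 ext [0.015  0.0147]
3 cap [ 169  128   39   38 1137] [187.97801231 146.83817062] (187.67210388183594, 147.19436645507812, 19.92093276977539) depth xyz [ 0.6506 -0.0022  0.1515] zmax 0.1550 p90 0.1534 ext [0.0328 0.0332]
3 handle [149  28  17  17 217] [157.20737327  36.00921659] (157.22000122070312, 36.220001220703125, 8.909463882446289) depth xyz [ 0.5458 -0.0485  0.0802] zmax 0.0823 p90 0.0815 ext [0.0152 0.0145]
cap [ 0.6512 -0.0042  0.147 ] [0. 0.] r 0.0400 ang from -x 2.8552 ang from +x -0.2864
handle [ 0.5451 -0.0502  0.0763] [0.0001 0.0001] r 0.0887 ang from -x 0.7023 ang from +x -2.4393
```

The checks hold: cap at r = 0.0400 from the axis, handle at r = 0.0887, heights within 5 mm. That puts the fixture yaw at -0.286, the ring at about 0.99 and the long mark at about -0.47. I'll push with the shut fingers around the arc and stop about 0.06 rad short, then look.

```bash
cat > arm.py <<'E'
from station import *
from h import *
CE=np.array([.6128,.0071]);MARK=-.759;Z=.048
def pose(q,off,z=Z,r=.088):
    # finger block behind the handle at lever angle q (from world -x), tangential offset off
    rad=-np.array([np.cos(q),np.sin(q)]);t=np.array([-np.sin(q),np.cos(q)])
    return np.r_[CE+r*rad-off*t,z],Q(q+np.pi/2)
def push(q0,q1,off=.0205,rate=.07):
    n=max(1,int(np.ceil(abs(q1-q0)/.2)))
    for q in np.linspace(q0,q1,n+1)[1:]: servo_line(*pose(q,off),rate=rate)
def look(i,y=-.10,x=.70):
    movep([x,y,.27],Q(np.pi/2));hold(.3);s=read_state();c=read_camera("wrist");c["T"]=T=Tw(s,c);P=cloud(c,T)
    cv2.imwrite(f"pics/l{i}.png",c["pixels"][:,:,::-1]);np.savez(f"l{i}.npz",**{k:c[k] for k in("pixels","range_z","camera_matrix","T")})
    rr=np.hypot(P[...,0]-CE[0],P[...,1]-CE[1])
    m=((P[...,2]>.0765)&(P[...,2]<.084)&(rr>.075)&(rr<.102)&(P[...,0]<CE[0])).astype(np.uint8)
    nl,L,st,_=cv2.connectedComponentsWithStats(m);k=1+np.argmax(st[1:,4])
    (u,v),rad=cv2.minEnclosingCircle(np.argwhere(L==k)[:,::-1].astype(np.float32));p=plane(c,T,u,v,.08);d=p[:2]-CE
    q=np.arctan2(-d[1],-d[0]);print("t %.1f"%s["time"],"handle px",(u,v,rad),"pos",p.round(4),"r %.4f q %.4f to go %.4f"%(np.hypot(*d),q,q-MARK));return q,c
E
python3 - <<'E'
from arm import *
for q in np.linspace(.702,MARK,6):
    for o in(.0205,.04):
        j=inverse_kinematics(*pose(q,o));print(np.round(j,2) if j is not None else None)
try:
    p,o=pose(.702,.040,.15);movep(p,o)
    print(servo_line(*pose(.702,.040),rate=.1,guard=6))
    f0=read_state()["wrist_force"]
    push(.702,.702,.0225);push(.702,MARK+.06)
    print(read_state()["wrist_force"]-f0)
    servo_line(*pose(MARK+.06,.045),rate=.1);servo_line(pose(MARK+.06,.045,.2)[0],rate=.2)
    look(0)
except Unreachable as e: print("UNREACH",e)
E
```

```text
[-0.27  0.36  1.7  -0.    1.08 -2.54]
[-0.29  0.39  1.67 -0.    1.09 -2.56]
[-0.25  0.32  1.75 -0.    1.06 -2.23]
[-0.27  0.34  1.73 -0.    1.07 -2.25]
[-0.21  0.3   1.79 -0.    1.06 -1.9 ]
[-0.24  0.3   1.78 -0.    1.06 -1.93]
[-0.16  0.29  1.8  -0.    1.05 -1.56]
[-0.2   0.28  1.81 -0.    1.05 -1.6 ]
[-0.11  0.29  1.8  -0.    1.05 -1.21]
[-0.15  0.27  1.82 -0.    1.05 -1.25]
[-0.06  0.31  1.77 -0.    1.06 -0.87]
[-0.09  0.29  1.8  -0.    1.05 -0.9 ]
False
[ 0.52647497  0.17660042 -0.05025157]
t 15.6 handle px (472.0, 36.5, 9.013978004455566) pos [0.546  0.0622 0.08  ] r 0.0866 q -0.6896 to go 0.0694
```

View pics/l0.png

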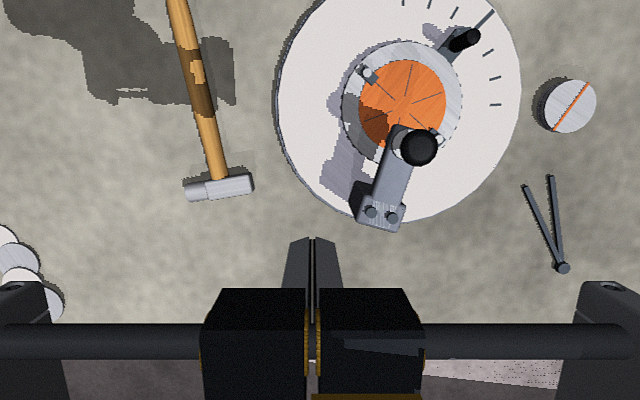

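l0.png shows the handle at (472,37), one step short of the long mark near (490,20), with everything else untouched. The handle measures 0.06–0.07 rad to go. I'll push the rest and then look straight down at the nose.

```bash
cat >> arm.py <<'E'
def nose(i):
    q,c=look(i,y=.097,x=.594)
    m=CE-.11*np.array([np.cos(MARK),np.sin(MARK)])
    r=rectify(c,c["T"],m,.024,half=.05,n=500);cv2.imwrite(f"pics/n{i}.png",r[:,:,::-1]);return q,c
E
python3 - <<'E'
from arm import *
p,o=pose(MARK+.06,.045,.2);movep(p,o)
servo_line(*pose(MARK+.06,.04),rate=.15,guard=6)
push(MARK+.06,MARK+.06,.0225);push(MARK+.06,MARK-.003)
servo_line(*pose(MARK,.045),rate=.1);servo_line(pose(MARK,.045,.2)[0],rate=.2)
nose(1)
E
```

```text
t 20.7 handle px (286.0, 146.0, 7.280210018157959) pos [0.5487 0.0673 0.08  ] r 0.0880 q -0.7538 to go 0.0052
```

View pics/n1.png

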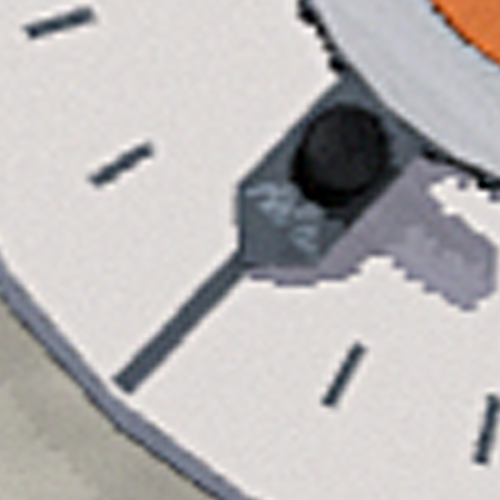

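The nose stands on the inner end of the long mark, tip at about (247,257) with the mark running from (244,260) to (125,385) at 0.2 mm/px. That is an error of about 1 mm, and the handle angle agrees to 0.005 rad. Now I'll press the punch.

```bash
python3 - <<'E'
from arm import *
X,Y=.6512,-.0042;o=Q(np.pi/2)
movep([X,Y,.19],o);hold(.3);f0=read_state()["wrist_force"][2]
print("touch",servo_line([X,Y,.145],rate=.03,guard=2.5),read_state()["tcp_pos"].round(4),read_state()["wrist_force"][2]-f0)
print("stop",servo_line([X,Y,.137],rate=.02,guard=18));hold(.2);s=read_state();print(s["tcp_pos"].round(4),s["wrist_force"]-[0,0,f0])
servo_line([X,Y,.20],rate=.1);s=read_state();print(s["tcp_pos"],s["wrist_force"][2]-f0)
nose(2)
look(3)
E
```

```text
touch True [ 0.651  -0.0042  0.1502] 3.508949792922907
stop True
[ 0.6511 -0.0042  0.143 ] [-1.79625007  0.14376675  5.93674562]
[ 0.65058195 -0.00409733  0.19904773] -1.336362986579917
t 25.2 handle px (286.5, 145.5, 7.106435298919678) pos [0.5487 0.0672 0.08  ] r 0.0879 q -0.7533 to go 0.0057
t 26.4 handle px (475.1153869628906, 40.269229888916016, 8.758023262023926) pos [0.5497 0.0664 0.08  ] r 0.0866 q -0.7546 to go 0.0044
```

View pics/n2.png

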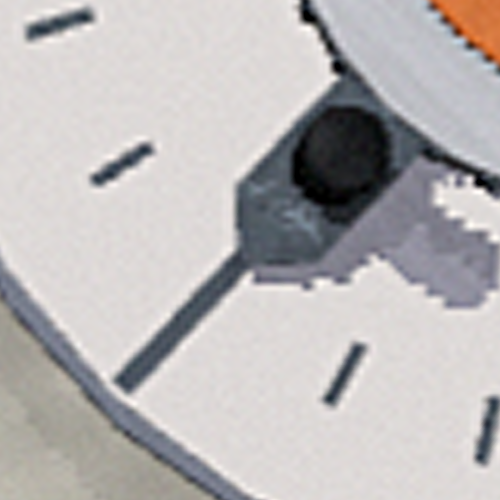

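```bash
python3 - <<'E'
from arm import *
for f in("w2.npz","l3.npz"):
    c=dict(np.load(f));P=cloud(c,c["T"]);m=np.hypot(P[...,0]-.6512,P[...,1]+.0042)<.008
    print(f,"cap z",np.nanmedian(P[m&(P[...,2]>.12)&(P[...,2]<.17)][:,2]))
E
```

```text
w2.npz cap z 0.15285416246312578
l3.npz cap z 0.1528472370347737
```

The pointer has not moved and the cap is back up (0.1528 both before and after). The press settled at z = 0.143, about 9 mm of the 10 mm, which is only marginally past the threshold. I'll press again in small steps until the force clearly shows the stop.

```bash
python3 - <<'E'
from arm import *
X,Y=.6512,-.0042;o=Q(np.pi/2)
movep([X,Y,.18],o);hold(.3);f0=read_state()["wrist_force"][2]
servo_line([X,Y,.146],rate=.04)
for z in np.arange(.1440,.1385,-.0007):
    servo_line([X,Y,z],rate=.01);hold(.15);s=read_state();f=s["wrist_force"][2]-f0
    print("cmd %.4f z %.4f f %.1f"%(z,s["tcp_pos"][2],f))
    if f>18: break
hold(.2)
servo_line([X,Y,.20],rate=.1)
nose(4);q,c=look(5)
P=cloud(c,c["T"]);m=np.hypot(P[...,0]-X,P[...,1]-Y)<.008
print("cap z",np.nanmedian(P[m&(P[...,2]>.12)&(P[...,2]<.17)][:,2]),read_state()["wrist_force"],read_state()["time"])
E
```

```text
cmd 0.1440 z 0.1448 f 5.4
cmd 0.1433 z 0.1442 f 5.2
cmd 0.1426 z 0.1436 f 7.0
cmd 0.1419 z 0.1430 f 6.8
cmd 0.1412 z 0.1424 f 6.3
cmd 0.1405 z 0.1423 f 8.6
cmd 0.1398 z 0.1422 f 11.0
cmd 0.1391 z 0.1422 f 13.4
t 33.6 handle px (286.5, 145.5, 7.106435298919678) pos [0.5487 0.0672 0.08  ] r 0.0879 q -0.7535 to go 0.0055
t 34.8 handle px (475.0, 40.0, 8.602425575256348) pos [0.5494 0.0663 0.08  ] r 0.0867 q -0.7511 to go 0.0079
cap z 0.15284955227035543 [0.09319079 0.03249817 0.54266598] 34.85
```

View pics/l5.png

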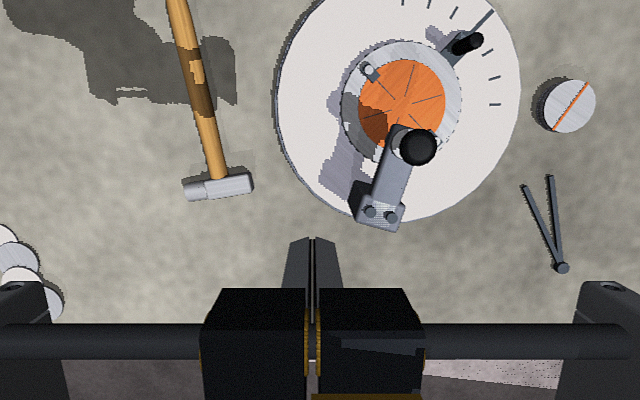

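The stop was clear: z held at 0.1422 while the force rose to 13 N. In l5.png the lever is on the long mark (handle at (468,42)), the cap is up at (418,147), the hammer, blanks and dividers lie where they did, and the hand is clear. Handing in.

```bash
python3 -c "
from station import *
hand_in();print(read_state()['time'])"
```

```text
the job is handed in; nothing more can be done
the job is handed in; nothing more can be done
```

I pushed the handle about 1.46 rad around its arc with the outside of the shut fingers, in two pushes, then pressed the punch and handed the job in at about 35 s of the 48 s allowed. `hand_in` gives no verdict.

- **Pointer:** after the pushes, and again after each press, the handle was 0.004–0.008 rad short of the long mark. That is under 1 mm at the nose (limit 6 mm), and the overhead close-up showed the nose on the mark.
- **Punch:** I pressed it twice, both times with the pointer on the mark. The first press settled at about 9 mm of the 10 mm travel, only just past the 8.5 mm needed. The second clearly reached the stop, with the tip held at z = 0.1422 while the force rose to 13 N. The cap's depth reading afterwards was 0.1528 m, the same as before.
- **Surroundings:** in the last picture the hammer, dividers and blanks were unmoved and the hand was clear, with the wrist force near zero.
- **Not checked:** the copper leaf was outside that last picture, though the arm never went low near it. I did not measure the ring's seating directly; the handle's position did not change after the pushes.
- **Disagreements between measurements:** triangulated heights came out 4–5 mm below the stated ones (cap 147 against 152 mm, handle 76 against 80 mm), while depth readings agreed within 1 mm. One wrist viewpoint put the handle at 86.6 mm from the axis instead of 88 mm.

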